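# Lay the filling tray

### The arm

A 6-joint arm with a two-finger parallel gripper is mounted at the origin on the work surface. World frame = base frame: x ahead of the robot, y to its left, z up, the work surface at z = 0. Lengths are in m, angles in rad, forces in N, time in s.
With the tool pointing down it reaches from about 0.4 to 0.825 m from the base axis. Payload 7 kg.
Tool frame: the origin (TCP) lies on the centre line of the jaws, within the pads' length; the fingertips stand 22 mm ahead of it and the grasp point (between the pads) lies 3 mm ahead of it; z points along the fingers, y is the direction in which the jaws open and shut (so a half turn about z gives the same grasp; the last joint's range is limited). The gripper opens to 88 mm and grips with 3 to 60 N. Pads are 19 mm wide; open, the fingers measure 130 mm over their backs; the gripper's body (78 mm by 193 mm) begins 47 mm behind the grasp point.
Start: joints at [1.459, 0.359, 0.012, 0, -1.224, -0.288], TCP at [0.263, 0.622, 0.249] pointing down, gripper open.
Joint ranges: [-3.07, 3.07], [-1.43, 2.12], [-1.02, 1.25], [-3.03, 1.67], [-3.05, -0], [-3.03, 3.03]. Speed limits (rad/s): [2.39, 2.39, 3.01, 3.14, 3.14, 3.14].

### API

Orientations are given as [roll, pitch, yaw] about the fixed x, y, z axes, in that order (R = Rz(yaw) Ry(pitch) Rx(roll)).
In Python, from station import arm gives the robot as it stands. The module is installed in compiled form; this text tells all that it offers.
- The arm moves only by the tool arm_command, never from a script. Its argument "motion" is a list of rows, each a list of 3 entries, a list of its own where there are three numbers: the shift along the tool's x, y, z in mm, then the turn, a rotation vector about the tool's x, y, z in degrees, then the opening, from 0 (shut) to 1 (fully open). In form: [[[tx, ty, tz], [wx, wy, wz], grip], ...]. A call has 1 to 20 rows; each row shifts and turns the commanded pose from where the row before left it, along the tool's axes as they then stand; what a row does not reach is not made up. A row lasts 1/12 s, in which the tool goes at most 41.7 mm and 7.16 degrees, less where a joint would pass 70% of its speed; a pose out of reach is approached as far as the arm can. A call is refused whole if a number of a shift passes 41.7 or a number of a turn 7.16, either way. A call with a gripper value outside its range is refused whole. The fingers move at their own pace and stop on an object; "newtons" is the grip in N (left out, the last holds). Time passes only in rows, so rows that do not move let the fingers close. It gives the time, the measured TCP pose, the force and the opening at its end, in the units of the state.
- arm.get_state(): the state, without advancing time (a new reading comes with each control period).
- arm.grab_frame(name): name is "scene" or "side" or "wrist"; returns the picture (400x640x3 uint8, red, green, blue); there is no depth.
- arm.camera_info(name): a dict with "fov_y" (degrees; the focal length in pixels is half the picture's height over the tangent of half this angle, whatever the lens; pixels are square), "cx", "cy" (the principal point, pixels), "view" (4x4, takes a point from world to camera coordinates); the wrist camera has in their place "tool_from_camera" (4x4, takes a point from camera to tool coordinates, whose origin is the TCP and whose axes are the flange's). Camera axes: x right, y down, z forward; pixel columns grow to the right and rows downward; lengths in m; the calibration is good to about 2 mm. A picture is of the moment at which its call begins: read the wrist's pose just before it. camera_info takes no time and is no camera call.
- arm.job_done(): hands the job in, once; it reports no verdict.
The state is a dict: "t": time; "q": joint angles; "qd": joint speeds; "joint_efforts": joint torques, N m; "eef_pos": TCP position; "ee_rot": TCP orientation; "force": force on the tool from outside, world axes, zero at the start; "moment": the same for the moment, N m; "width": finger opening in m.
Only numpy, scipy, OpenCV 4.12 (cv2) and the standard library are available. Lean on these libraries where they do the work, as an engineer would, in place of code of your own. Each camera call takes 0.05 s, during which the arm holds its last target. There are 200 camera calls.

### The job

Take the sterilised instruments and the orange-amber dappen dish out of the holed autoclave tray and lay them in the white set-up tray in order of use: from left to right, as seen from the robot, mirror, probe, spatula, ball burnisher, lying flat inside the tray, straight front to back with working ends to the back and two to three fingers' width free between neighbours. Stand the dish in the back half of the tray, to the right of the burnisher; set things down without dropping them, and leave the cast, bowl and tape beside the trays alone.

Things in the scene. Friction and masses are not known exactly. Their poses are not given: they have to be found in the camera images.
- mirror_grip (a point): Dental mouth mirror: blue handle 104 mm long, 10 mm thick, with flats to lie on; thin steel neck; at its working end a round mirror head 22 mm across; 156 mm long in all, about 30 g. This point: its balance point, in the handle, half-way up (5 mm above what it lies on). x runs towards the working end, whose tip is 100 mm ahead of the point; the handle's butt is 56 mm behind it; z is up as it lies.
- probe_grip (a point): Dental probe: yellow handle 104 mm long, 10 mm thick, with flats to lie on; thin steel neck; at its working end a thin wire bent into a small hook; 156 mm long in all, about 30 g. This point: its balance point, in the handle, half-way up (5 mm above what it lies on). x runs towards the working end, whose tip is 100 mm ahead of the point; the handle's butt is 56 mm behind it; z is up as it lies.
- spatula_grip (a point): Dental spatula: green handle 104 mm long, 10 mm thick, with flats to lie on; thin steel neck; at its working end a flat steel blade 26 x 8 mm; 156 mm long in all, about 30 g. This point: its balance point, in the handle, half-way up (5 mm above what it lies on). x runs towards the working end, whose tip is 100 mm ahead of the point; the handle's butt is 56 mm behind it; z is up as it lies.
- burnisher_grip (a point): Dental ball burnisher: red handle 104 mm long, 10 mm thick, with flats to lie on; thin steel neck; at its working end a small steel ball 7 mm across; 156 mm long in all, about 30 g. This point: its balance point, in the handle, half-way up (5 mm above what it lies on). x runs towards the working end, whose tip is 100 mm ahead of the point; the handle's butt is 56 mm behind it; z is up as it lies.
- dish_mid (a point): Dappen dish: small round waisted pot of orange-amber glass, 36 mm across at its rim (top 6 mm), 26 mm high, about 45 g, with a shallow well in its top. This point is its centre, half-way up (13 mm above its foot); z is up.
- setup_tray: Set-up tray: plain white plastic tray, empty at the start; either the left or the right of the two trays. 200 (x) by 290 mm (y), 16 mm high; walls and floor 3 mm thick: things in it stand 3 mm above the counter. Fixed. Origin at the centre of its underside; x points to its back (away from the robot), y to its left as seen from the robot.
- autoclave_tray: Autoclave tray: aluminium, with rows of holes; the instruments (working ends to its back) and the dish start in it side by side in mixed order, about 50 mm apart. 200 (x) by 290 mm (y), 16 mm high; walls and floor 3 mm thick: things in it stand 3 mm above the counter. Fixed. Origin at the centre of its underside; x points to its back (away from the robot), y to its left as seen from the robot.
- cast: Bystander: cream plaster cast of a jaw with teeth, about 62 x 64 x 28 mm, on the counter behind the trays. Origin at the centre of its underside.
- bowl: Bystander: teal mixing bowl, 120 mm across and 55 mm high, on the counter to the left of the trays. Origin at the centre of its underside.
- tape: Bystander: roll of buff tape lying flat, 90 mm across, 19 mm high, on the counter to the right of the trays. Origin at the centre of its underside.

How it is judged:
By the outcome, as a careful person would: the job done as asked, in the order asked, and still so for the second after the job is handed in, with the robot touching nothing.
It also fails if it takes over 112 s, if anything falls off the work surface, if the arm or the gripper's body presses on something with over 40 N, if the wrist force passes 120 N, or if a joint passes its speed limit or range.

## Working session

There is one attempt and no reset: what is moved stays moved. The work goes in short steps, Python scripts to look and compute and a tool call to move; the robot and the scene stay as the last step left them, time stands still between calls to the robot, and variables do not carry over. Pictures are saved under pics/ and viewed, on a budget of 14 in all, crops included, one or two more only if the job needs it, and the job is handed in when it is done.

Besides the shell and the picture viewer there is one more tool, called as name(argument=value, ...) on one line, values as JSON. arm_command: Moves the arm, as the interface text tells. Its arguments: {"type":"object","properties":{"motion":{"type":"array","items":{"type":"array"}},"newtons":{"type":"number"}},"required":["motion"]}

```bash
mkdir -p pics; python3 - <<'E'
from station import arm
import cv2
for n in ("scene","side"):
    cv2.imwrite(f"pics/{n}0.png",arm.grab_frame(n)[:,:,::-1])
    c=arm.camera_info(n);print(n,c)
print(arm.camera_info("wrist"));s=arm.get_state();print(s)
E
```

```text
scene {'fov_y': 45.38988113481544, 'cx': 315.2874692523237, 'cy': 203.87559746823402, 'view': array([[ 0.17402517,  0.98466356,  0.01236556, -0.09145277],
       [ 0.68586809, -0.11218771, -0.71902635, -0.37565473],
       [-0.70661178,  0.13360983, -0.6948728 ,  2.10427895],
       [ 0.        ,  0.        ,  0.        ,  1.        ]])}
side {'fov_y': 57.916690049824446, 'cx': 320.5491455261064, 'cy': 194.77059928328933, 'view': array([[ 0.94496097, -0.32716165,  0.00374337, -0.5645045 ],
       [-0.18244315, -0.53639004, -0.8240147 ,  0.15753993],
       [ 0.27159392,  0.77797878, -0.56655606,  0.91625155],
       [ 0.        ,  0.        ,  0.        ,  1.        ]])}
{'fov_y': 64.02823716110959, 'cx': 319.5651751467228, 'cy': 202.5916883857105, 'tool_from_camera': array([[-2.99770547e-04, -9.55633923e-01, -2.94556810e-01,
         7.96320841e-02],
       [ 9.99999865e-01, -4.11159123e-04,  3.16227959e-04,
        -6.98341338e-04],
       [-4.23307885e-04, -2.94556676e-01,  9.55633918e-01,
        -1.34334555e-01],
       [ 0.00000000e+00,  0.00000000e+00,  0.00000000e+00,
         1.00000000e+00]])}
{'t': 0.1, 'q': array([ 1.45910992e+00,  3.59312650e-01,  1.11580821e-02, -2.85935233e-04,
       -1.22409739e+00, -2.88074388e-01]), 'qd': array([ 0.00160345, -0.00253336,  0.00245536,  0.00114193,  0.0012817 ,
       -0.00059367]), 'joint_efforts': array([-2.09776597e-03, -5.84165454e+01,  2.93750650e+01,  7.01551929e+00,
        1.01301813e-02, -5.48810942e-05]), 'eef_pos': array([0.26259741, 0.6213939 , 0.24772542]), 'ee_rot': array([ 3.14012063e+00, -1.55852916e-04, -3.99858040e-01]), 'force': array([ 0.05628609, -0.11541223,  0.24982683]), 'moment': array([-0.0368206 ,  0.03219599, -0.00177108]), 'width': 0.08763087644532964}
```

View pics/scene0.png

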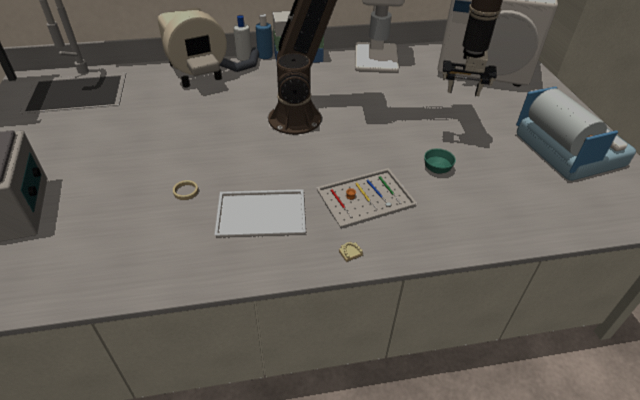

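View pics/side0.png

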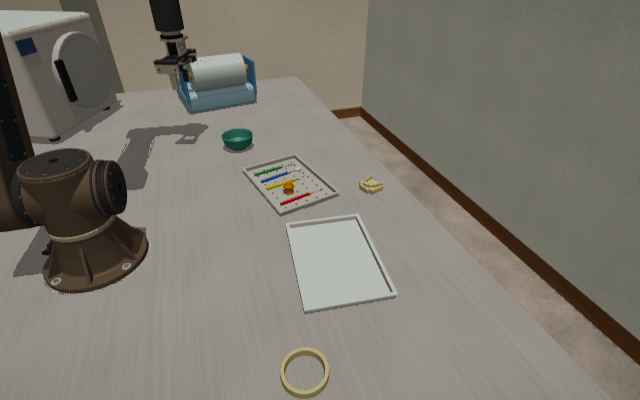

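```bash
cat > h.py <<'E'
from station import arm
import numpy as np, cv2
from scipy.spatial.transform import Rotation as Ro
def cam(n):
    c=arm.camera_info(n); f=200/np.tan(np.radians(c["fov_y"])/2)
    if n=="wrist":
        s=arm.get_state(); T=np.eye(4); T[:3,:3]=Ro.from_euler("xyz",s["ee_rot"]).as_matrix(); T[:3,3]=s["eef_pos"]
        V=np.linalg.inv(T@c["tool_from_camera"])
    else: V=c["view"]
    return dict(f=f,cx=c["cx"],cy=c["cy"],V=V)
def pix(c,p):
    q=c["V"]@np.r_[p,1]; return np.array([c["f"]*q[0]/q[2]+c["cx"],c["f"]*q[1]/q[2]+c["cy"]])
def ray(c,u,z):
    "world point at height z seen at pixel u"
    W=np.linalg.inv(c["V"]); d=W[:3,:3]@[(u[0]-c["cx"])/c["f"],(u[1]-c["cy"])/c["f"],1]; o=W[:3,3]
    return o+d*(z-o[2])/d[2]
def snap(name,tag):
    c=cam(name); im=arm.grab_frame(name)[:,:,::-1].copy(); np.save(f"{tag}.npy",c,allow_pickle=True); cv2.imwrite(f"pics/{tag}.png",im); return c,im
def to(x,y,z,yaw):
    "shift (tool axes, mm) and turn (rotvec, deg) from the present pose to a tool-down pose"
    s=arm.get_state(); R=Ro.from_euler("xyz",s["ee_rot"]); G=Ro.from_euler("xyz",[np.pi,0,yaw])
    print("shift in present axes",np.round(R.inv().apply(np.array([x,y,z])-s["eef_pos"])*1e3,1),
     "in goal axes",np.round(G.inv().apply(np.array([x,y,z])-s["eef_pos"])*1e3,1),
     "turn",np.round(np.degrees((R.inv()*G).as_rotvec()),2),"t",round(s["t"],2),"w",round(s["width"],4),"F",np.round(s["force"],1))
E
python3 - <<'E'
from h import *
c=cam("scene")
for u in [(217,235),(220,193),(305,191),(305,235),(318,184),(393,171),(414,205),(338,224)]: print(u,ray(c,u,.016).round(3))
for u in [(351,194),(339,203),(363,195),(377,191),(387,186)]: print(u,ray(c,u,.01).round(3))
for u in [(350,251),(440,160),(186,189)]: print(u,ray(c,u,.02).round(3))
to(.50,.07,.30,0)
E
```

```text
(217, 235) [ 0.657 -0.354  0.016]
(220, 193) [ 0.452 -0.337  0.016]
(305, 191) [ 0.491 -0.032  0.016]
(305, 235) [ 0.704 -0.066  0.016]
(318, 184) [0.461 0.021 0.016]
(393, 171) [0.433 0.318 0.016]
(414, 205) [0.626 0.338 0.016]
(338, 224) [0.673 0.052 0.016]
(351, 194) [0.527 0.132 0.01 ]
(339, 203) [0.566 0.079 0.01 ]
(363, 195) [0.54  0.174 0.01 ]
(377, 191) [0.527 0.23  0.01 ]
(387, 186) [0.506 0.274 0.01 ]
(350, 251) [0.8   0.064 0.02 ]
(440, 160) [0.403 0.518 0.02 ]
(186, 189) [ 0.415 -0.457  0.02 ]
shift in present axes [433.3 415.6 -51.6] in goal axes [237.4 551.4 -52.3] turn [ 8.000e-02  1.000e-02 -2.291e+01] t 0.1 w 0.0876 F [ 0.1 -0.1  0.2]
```

```bash
python3 -c "
from h import *
to(.58,.18,.25,.16)"
```

```text
shift in present axes [464.2 283.   -1.8] in goal axes [243.  486.3  -2.3] turn [ 8.000e-02  1.000e-02 -3.208e+01] t 0.1 w 0.0876 F [ 0.1 -0.1  0.2]
```

arm_command(motion=[[[0,0,0],[0,0,-6.4],0.25],[[0,0,0],[0,0,-6.4],0.25],[[0,0,0],[0,0,-6.4],0.25],[[0,0,0],[0,0,-6.4],0.25],[[0,0,0],[0,0,-6.4],0.25],[[17.4,34.7,0],[0,0,0],0.25],[[17.4,34.7,0],[0,0,0],0.25],[[17.4,34.7,0],[0,0,0],0.25],[[17.4,34.7,0],[0,0,0],0.25],[[17.4,34.7,0],[0,0,0],0.25],[[17.4,34.7,0],[0,0,0],0.25],[[17.4,34.7,0],[0,0,0],0.25],[[17.4,34.7,0],[0,0,0],0.25],[[17.4,34.7,0],[0,0,0],0.25],[[17.4,34.7,0],[0,0,0],0.25],[[17.4,34.7,0],[0,0,0],0.25],[[17.4,34.7,0],[0,0,0],0.25],[[17.4,34.7,0],[0,0,0],0.25],[[17.4,34.7,0],[0,0,0],0.25]], newtons=12)

```text
t: 1.68
eef_pos: [0.5807, 0.1787, 0.2484]
ee_rot: [-3.142, 0.0, 0.159]
force: [1.2, 0.8, 0.3]
width: 0.0219
```

arm_command(motion=[[[0,0,0],[0,0,0],0.25],[[0,0,0],[0,0,0],0.25]])

```text
t: 1.85
eef_pos: [0.5807, 0.1784, 0.2478]
ee_rot: [3.141, 0.001, 0.155]
force: [-0.4, -0.5, -0.9]
width: 0.0217
```

```bash
python3 -c "
from h import *
c,im=snap('wrist','w1'); cv2.imwrite('pics/w1b.png',cv2.resize(im[:,80:560],(800,600*400//480*800//800),interpolation=3) if 0 else cv2.resize(im,(800,500),interpolation=3))
to(.58,.18,.25,.16)"
```

```text
shift in present axes [-0.1 -0.4 -2.1] in goal axes [-0.1 -0.4 -2.1] turn [ 0.01  0.06 -0.2 ] t 1.9 w 0.0219 F [ 0.3  1.4 -1. ]
```

View pics/w1b.png

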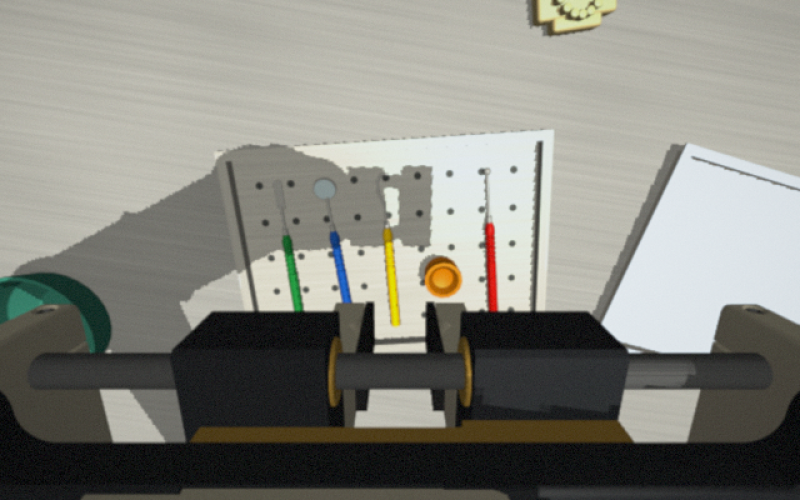

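arm_command(motion=[[[-25,0,0],[0,0,0],0.25],[[-25,0,0],[0,0,0],0.25],[[-20,0,0],[0,0,0],0.25],[[0,0,0],[0,0,0],0.25],[[0,0,0],[0,0,0],0.25]])

```text
t: 2.32
eef_pos: [0.5098, 0.1705, 0.2493]
ee_rot: [-3.141, -0.001, 0.161]
force: [0.1, 0.7, 0.0]
width: 0.0218
```

```bash
cat > meas.py <<'E'
from h import *
H={"green":(45,85),"blue":(105,125),"yellow":(22,34),"red":(174,5)}
def handles(c,im,z=.009):
    hsv=cv2.cvtColor(im,cv2.COLOR_BGR2HSV); out={}
    for k,(a,b) in H.items():
        h=hsv[...,0]; m=((h>=a)&(h<=b)) if a<b else ((h>=a)|(h<=b))
        m=(m&(hsv[...,1]>130)&(hsv[...,2]>50)).astype(np.uint8)
        n,l,st,_=cv2.connectedComponentsWithStats(m)
        best=None
        for i in range(1,n):
            if st[i,4]<60: continue
            v,u=np.where(l==i); P=np.array([ray(c,q,z)[:2] for q in zip(u+0.,v+0.)])
            mu=P.mean(0); w,E=np.linalg.eigh(np.cov((P-mu).T)); d=E[:,1]*np.sign(E[0,1]); s=(P-mu)@d
            L=np.ptp(s); W=np.ptp((P-mu)@E[:,0])
            if L>.05 and W<.03 and (best is None or L>best[0]):
                best=(L,mu+d*(s.max()+s.min())/2+d*.004,np.degrees(np.arctan2(d[1],d[0])),W,mu+d*s.max(),mu+d*s.min())
        if best: out[k]=best; print(k,"L %.3f grip"%best[0],best[1].round(4),"yaw %.2f W %.3f"%(best[2],best[3]),"front",best[4].round(4),"butt",best[5].round(4))
    return out
E
python3 - <<'E'
from meas import *
c,im=snap('wrist','w2'); handles(c,im)
c1=np.load('w1.npy',allow_pickle=True).item(); handles(c1,cv2.imread('pics/w1.png'))
cv2.imwrite('pics/w2b.png',cv2.resize(im[60:300,130:500],(800,519),interpolation=3))
E
```

```text
green L 0.102 grip [0.5005 0.2735] yaw 13.52 W 0.008 front [0.5462 0.2845] butt [0.4471 0.2606]
blue L 0.102 grip [0.5118 0.2262] yaw 16.94 W 0.008 front [0.5568 0.2399] butt [0.4592 0.2101]
yellow L 0.103 grip [0.5221 0.1783] yaw 13.50 W 0.010 front [0.5684 0.1894] butt [0.4681 0.1653]
red L 0.103 grip [0.5426 0.0814] yaw 15.06 W 0.008 front [0.5885 0.0937] butt [0.489 0.067]
green L 0.080 grip [0.511  0.2761] yaw 13.52 W 0.008 front [0.5459 0.2845] butt [0.4684 0.2659]
blue L 0.073 grip [0.5255 0.2305] yaw 17.14 W 0.008 front [0.5567 0.2401] butt [0.4866 0.2185]
yellow L 0.103 grip [0.5221 0.1786] yaw 13.53 W 0.009 front [0.5683 0.1897] butt [0.4681 0.1656]
red L 0.093 grip [0.5473 0.0828] yaw 15.23 W 0.009 front [0.5882 0.094 ] butt [0.4986 0.0696]
```

View pics/w2b.png

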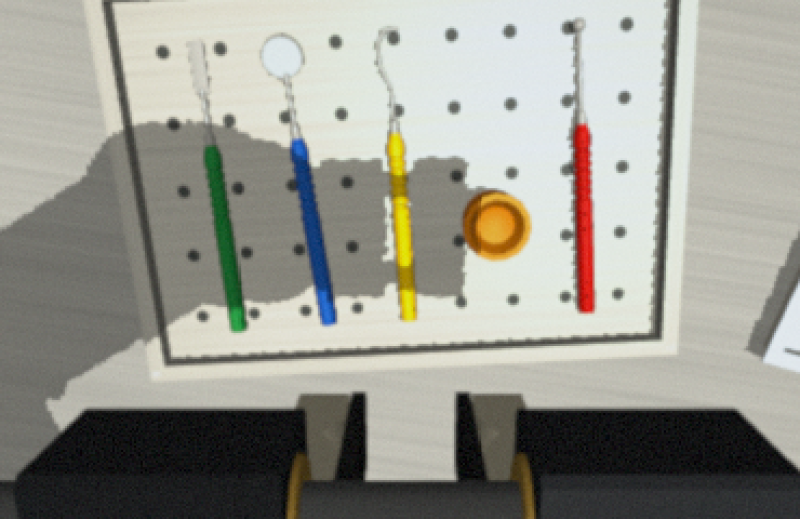

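```bash
python3 - <<'E'
from meas import *
c=np.load('w2.npy',allow_pickle=True).item(); im=cv2.imread('pics/w2.png')
hsv=cv2.cvtColor(im,cv2.COLOR_BGR2HSV)
m=((hsv[...,0]>=6)&(hsv[...,0]<=20)&(hsv[...,1]>120)).astype(np.uint8)
n,l,st,ce=cv2.connectedComponentsWithStats(m)
for i in range(1,n):
    if st[i,4]>200: print(st[i],ce[i])
p=(130+496*.4625,60+225*.4625)
for z in(.026,.029): print(p,ray(c,p,z).round(4))
f=lambda x,y:(130+x*.4625,60+y*.4625)
for a in [(168,364),(660,337),(680,0),(105,0)]: print(ray(c,f(*a),.003).round(4))
to(.52,-.19,.25,-.16)
E
```

```text
[344 148  31  32 724] [358.58287293 164.11740331]
[262 269  11  57 255] [266.18039216 297.6       ]
[ 152  336  354   20 3201] [342.98219306 346.45579506]
(359.4, 164.0625) [0.5322 0.1295 0.026 ]
(359.4, 164.0625) [0.5327 0.13   0.029 ]
[0.4162 0.3009 0.003 ]
[0.4793 0.0187 0.003 ]
[0.6563 0.0566 0.003 ]
[0.6096 0.3441 0.003 ]
shift in present axes [-48.5 357.5  -1.1] in goal axes [ 66.7 354.5  -0.9] turn [-0.04 -0.06 18.39] t 2.37 w 0.0218 F [ 0.4 -0.3  0. ]
```

arm_command(motion=[[[0,0,0],[0,0,6.13],0.25],[[0,0,0],[0,0,6.13],0.25],[[0,0,0],[0,0,6.13],0.25],[[7.4,39.4,0],[0,0,0],0.25],[[7.4,39.4,0],[0,0,0],0.25],[[7.4,39.4,0],[0,0,0],0.25],[[7.4,39.4,0],[0,0,0],0.25],[[7.4,39.4,0],[0,0,0],0.25],[[7.4,39.4,0],[0,0,0],0.25],[[7.4,39.4,0],[0,0,0],0.25],[[7.4,39.4,0],[0,0,0],0.25],[[7.4,39.4,0],[0,0,0],0.25],[[0,0,0],[0,0,0],0.25],[[0,0,0],[0,0,0],0.25]])

```text
t: 3.53
eef_pos: [0.5197, -0.1932, 0.2478]
ee_rot: [3.141, 0.001, -0.166]
force: [-0.3, 1.3, 0.5]
width: 0.0217
```

```bash
python3 - <<'E'
from meas import *
c,im=snap('wrist','w3'); to(.52,-.19,.25,-.16)
cv2.imwrite('pics/w3b.png',cv2.resize(im[20:320,120:520],(800,600),interpolation=3))
E
```

```text
shift in present axes [-0.  -1.9 -2.1] in goal axes [-0.  -1.9 -2.1] turn [ 0.    0.06 -0.25] t 3.58 w 0.022 F [ 0.8 -0.1  0.1]
```

View pics/w3b.png

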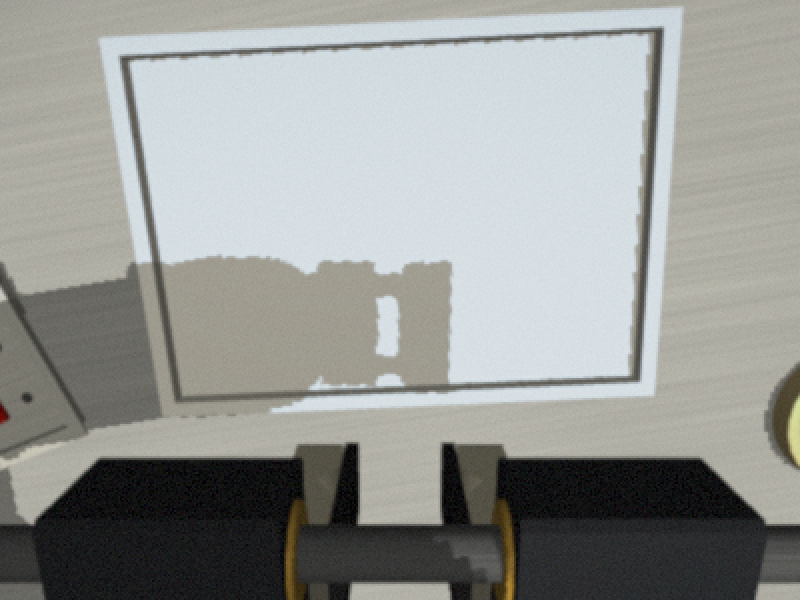

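```bash
cat >> meas.py <<'E'
def fit(P,sx=.1,sy=.145):
    "P: BL,BR,FR,FL -> centre,yaw,residuals"
    P=np.array(P)[:,:2]; Q=np.array([[sx,sy],[sx,-sy],[-sx,-sy],[-sx,sy]]); m=P.mean(0); A=(P-m).T@Q
    a=np.arctan2(A[1,0]-A[0,1],A[0,0]+A[1,1]); R=np.array([[np.cos(a),-np.sin(a)],[np.sin(a),np.cos(a)]])
    return m,a,((P-m-Q@R.T)*1e3).round(1)
E
python3 - <<'E'
from meas import *
c=np.load('w3.npy',allow_pickle=True).item()
g=lambda L,z:[ray(c,(120+x/2,20+y/2),z) for x,y in L]
print(fit(g([(101,38),(682,8),(655,396),(161,416)],.016)))
print(fit(g([(123,57),(662,29),(638,380),(177,400)],.003),.097,.142))
c=np.load('w2.npy',allow_pickle=True).item()
E
```

```text
(array([ 0.56475245, -0.20006128]), np.float64(-0.12137826768581836), array([[ 5.5,  3.9],
       [ 4.8, -5. ],
       [-6.2, -5.4],
       [-4.1,  6.5]]))
(array([ 0.56406098, -0.20010879]), np.float64(-0.12020205438435397), array([[ 1.9,  2.5],
       [ 1.5, -3.1],
       [-2.1, -2.5],
       [-1.3,  3.1]]))
```

```bash
python3 - <<'E'
from meas import *
def tr(c,a,sx,sy,z): 
    R=np.array([[np.cos(a),-np.sin(a)],[np.sin(a),np.cos(a)]]); return [np.r_[R@q+c,z] for q in ([sx,sy],[sx,-sy],[-sx,-sy],[-sx,sy])]
pts=tr((.5645,-.2001),-.1208,.1,.145,.016); 
G={"g":(.5005,.2735,13.5),"b":(.5118,.2262,17),"y":(.5221,.1783,13.5),"r":(.5426,.0814,15.1)}
big=np.zeros((600,800,3),np.uint8)
for n,(x0,y0,w,h,k),oy in (("scene",(200,165,226,84,3.5),0),("side",(230,140,180,180,0),300)):
    im=cv2.imread(f"pics/{n}0.png"); c=cam(n)
    if n=="side": x0,y0,w,h,k=235,145,170,170,1.75
    cr=cv2.resize(im[y0:y0+h,x0:x0+w],None,fx=k,fy=k,interpolation=3)
    f=lambda p:tuple(int(round(t)) for t in ((pix(c,p)-[x0,y0]+.5)*k))
    cv2.polylines(cr,[np.array([f(p) for p in pts])],True,(255,0,255),1)
    for x,y,a in G.values():
        d=np.array([np.cos(np.radians(a)),np.sin(np.radians(a))])
        cv2.line(cr,f(np.r_[np.array([x,y])-.056*d,.009]),f(np.r_[np.array([x,y])+.1*d,.009]),(0,0,0),1)
    cv2.circle(cr,f((.5325,.13,.029)),2,(255,0,0),-1)
    big[oy:oy+cr.shape[0],:cr.shape[1]]=cr[:600-oy]
cv2.imwrite("pics/ov.png",big)
E
```

```text
(no output)
```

View pics/ov.png

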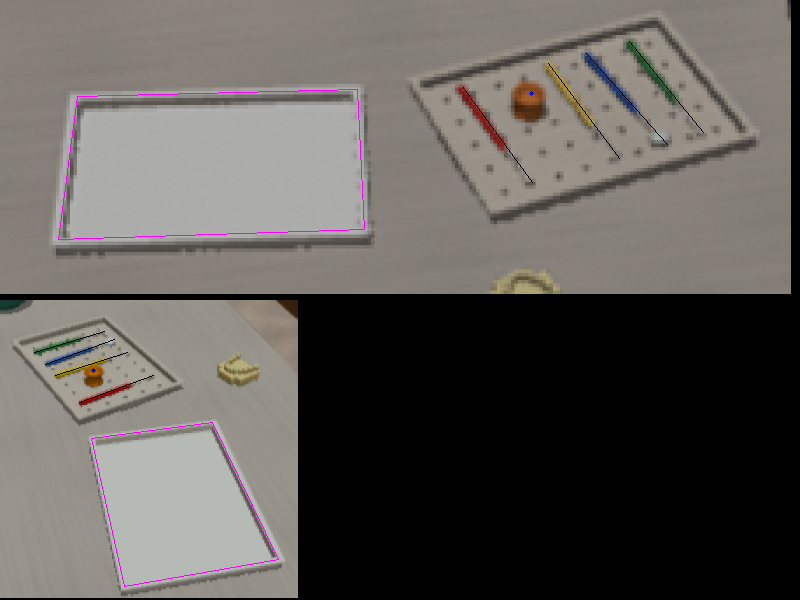

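```bash
python3 - <<'E'
from h import *
to(.5118,.2262,.1,np.radians(17))
E
```

```text
shift in present axes [ -76.  -411.2  148. ] in goal axes [ 114.7 -402.2  147.9] turn [-1.000e-02  6.000e-02 -2.641e+01] t 3.58 w 0.022 F [ 0.8 -0.1  0.1]
```

arm_command(motion=[[[0,0,0],[0,0,-6.6],0.25],[[0,0,0],[0,0,-6.6],0.25],[[0,0,0],[0,0,-6.6],0.25],[[0,0,0],[0,0,-6.6],0.25],[[10.4,-36.6,13.4],[0,0,0],0.25],[[10.4,-36.6,13.4],[0,0,0],0.25],[[10.4,-36.6,13.4],[0,0,0],0.25],[[10.4,-36.6,13.4],[0,0,0],0.25],[[10.4,-36.6,13.4],[0,0,0],0.25],[[10.4,-36.6,13.4],[0,0,0],0.25],[[10.4,-36.6,13.4],[0,0,0],0.25],[[10.4,-36.6,13.4],[0,0,0],0.25],[[10.4,-36.6,13.4],[0,0,0],0.25],[[10.4,-36.6,13.4],[0,0,0],0.25],[[10.4,-36.6,13.4],[0,0,0],0.25],[[0,0,0],[0,0,0],0.25],[[0,0,0],[0,0,0],0.25]])

```text
t: 5.0
eef_pos: [0.509, 0.2305, 0.1]
ee_rot: [3.141, 0.002, 0.304]
force: [-0.3, -0.7, 0.6]
width: 0.0219
```

```bash
python3 - <<'E'
from meas import *
for i in range(3): to(.5118,.2262,.028,np.radians(17)); c,im=snap('wrist','w4')
handles(c,im)
cv2.imwrite('pics/w4b.png',im)
E
```

```text
shift in present axes [ 1.5  4.9 72. ] in goal axes [ 1.4  4.9 72. ] turn [0.04 0.1  0.42] t 5.0 w 0.0219 F [-0.3 -0.7  0.6]
shift in present axes [ 1.5  3.6 72.7] in goal axes [ 1.5  3.6 72.7] turn [0.03 0.06 0.32] t 5.05 w 0.0217 F [-0.6 -0.8 -0.3]
shift in present axes [ 1.5  2.5 73.1] in goal axes [ 1.4  2.6 73.1] turn [0.01 0.03 0.24] t 5.1 w 0.0216 F [ 0.  -0.3  0.7]
green L 0.079 grip [0.5121 0.2763] yaw 13.24 W 0.008 front [0.5466 0.2845] butt [0.4697 0.2664]
blue L 0.104 grip [0.5115 0.2264] yaw 16.84 W 0.009 front [0.5573 0.2402] butt [0.4581 0.2102]
yellow L 0.073 grip [0.5373 0.1825] yaw 13.55 W 0.009 front [0.569  0.1902] butt [0.4979 0.173 ]
red L 0.093 grip [0.548  0.0836] yaw 15.24 W 0.011 front [0.5889 0.0948] butt [0.4995 0.0704]
```

View pics/w4b.png

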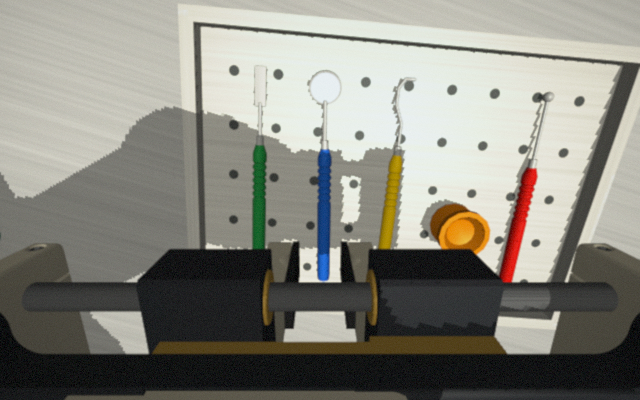

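arm_command(motion=[[[0,0,10],[0,0,0],0.25],[[0,0,10],[0,0,0],0.25],[[0,0,0],[0,0,0],0.25],[[0,0,0],[0,0,0],0.25]])

```text
t: 5.48
eef_pos: [0.5099, 0.2261, 0.0803]
ee_rot: [3.141, 0.002, 0.297]
force: [-0.0, 0.7, 0.3]
width: 0.0219
```

```bash
python3 - <<'E'
from meas import *
to(.5116,.2263,.028,np.radians(17))
E
```

```text
shift in present axes [ 1.7  0.2 52.3] in goal axes [ 1.7  0.3 52.3] turn [0.04 0.1  0.04] t 5.48 w 0.0219 F [-0.   0.7  0.3]
```

arm_command(motion=[[[1.7,0.3,18],[0,0,0],0.25],[[0,0,18],[0,0,0],0.25],[[0,0,11],[0,0,0],0.25],[[0,0,5],[0,0,0],0.25],[[0,0,0],[0,0,0],0.25],[[0,0,0],[0,0,0],0.25],[[0,0,0],[0,0,0],0],[[0,0,0],[0,0,0],0],[[0,0,0],[0,0,0],0],[[0,0,0],[0,0,0],0]], newtons=15)

```text
t: 6.32
eef_pos: [0.5124, 0.2278, 0.03]
ee_rot: [-3.141, -0.001, 0.299]
force: [-0.6, 0.5, 3.8]
width: 0.0097
```

arm_command(motion=[[[0,0,-8],[0,0,0],0],[[0,0,-18],[0,0,0],0],[[0,0,-25],[0,0,0],0],[[0,0,-20],[0,0,0],0],[[0,0,0],[0,0,0],0]])

```text
t: 6.73
eef_pos: [0.514, 0.2289, 0.105]
ee_rot: [-3.139, -0.007, 0.299]
force: [0.9, 0.8, -0.1]
width: 0.0096
```

```bash
cat >> h.py <<'E'
C=np.array([.5645,-.2001]); A=-.1208
def tray(x,y): return C+np.array([[np.cos(A),-np.sin(A)],[np.sin(A),np.cos(A)]])@[x,y]
E
python3 - <<'E'
from h import *
for n,q in dict(m=(-.022,.1),p=(-.022,.047),s=(-.022,-.006),b=(-.022,-.059),d=(.04,-.113)).items(): print(n,tray(*q).round(4))
to(*tray(-.022,.1),.1,A)
E
```

```text
m [ 0.5547 -0.0982]
p [ 0.5483 -0.1508]
s [ 0.5419 -0.2034]
b [ 0.5356 -0.256 ]
d [ 0.5906 -0.3171]
shift in present axes [-57.7 324.6   3.9] in goal axes [ 79.8 319.8   5. ] turn [-0.2  -0.34 24.08] t 6.73 w 0.0096 F [ 0.9  0.8 -0.1]
```

arm_command(motion=[[[0,0,0],[0,0,6],0],[[0,0,0],[0,0,6],0],[[0,0,0],[0,0,6],0],[[0,0,0],[0,0,6],0],[[8.9,35.5,0.5],[0,0,0],0],[[8.9,35.5,0.5],[0,0,0],0],[[8.9,35.5,0.5],[0,0,0],0],[[8.9,35.5,0.5],[0,0,0],0],[[8.9,35.5,0.5],[0,0,0],0],[[8.9,35.5,0.5],[0,0,0],0],[[8.9,35.5,0.5],[0,0,0],0],[[8.9,35.5,0.5],[0,0,0],0],[[8.9,35.5,0.5],[0,0,0],0],[[0,0,0],[0,0,0],0],[[0,0,0],[0,0,0],0],[[0,0,0],[0,0,0],0],[[0,0,0],[0,0,0],0],[[0,0,0],[0,0,0],0]])

```text
t: 8.23
eef_pos: [0.5532, -0.0983, 0.0959]
ee_rot: [-3.141, -0.0, -0.119]
force: [-0.6, -0.2, -0.5]
width: 0.0095
```

```bash
python3 - <<'E'
from meas import *
to(*tray(-.022,.1),.0295,A)
c,im=snap('wrist','w5'); handles(c,im,.081)
E
```

```text
shift in present axes [ 1.4 -0.3 66.4] in goal axes [ 1.5 -0.3 66.4] turn [-0.01 -0.01  0.11] t 8.23 w 0.0095 F [-0.6 -0.2 -0.5]
blue L 0.058 grip [ 0.5761 -0.1003] yaw -6.83 W 0.009 front [ 0.601  -0.1033] butt [ 0.5433 -0.0964]
```

View pics/w5.png

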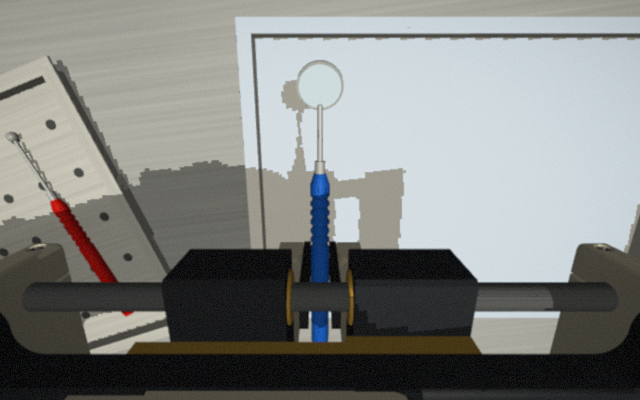

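arm_command(motion=[[[1.5,0,15],[0,0,0],0],[[0,0,20],[0,0,0],0],[[0,0,15],[0,0,0],0],[[0,0,8],[0,0,0],0],[[0,0,3],[0,0,0],0],[[0,0,2],[0,0,0],0],[[0,0,2],[0,0,0],0],[[0,0,0],[0,0,0],0],[[0,0,0],[0,0,0],0],[[0,0,0],[0,0,0],0]])

```text
t: 9.12
eef_pos: [0.5551, -0.0995, 0.0313]
ee_rot: [-3.141, -0.001, -0.12]
force: [-0.1, 0.1, -0.8]
width: 0.0095
```

arm_command(motion=[[[0,0,1],[0,0,0],0],[[0,0,0.7],[0,0,0],0],[[0,0,0],[0,0,0],0],[[0,0,0],[0,0,0],0]])

```text
t: 9.45
eef_pos: [0.5551, -0.0996, 0.03]
ee_rot: [-3.141, -0.001, -0.12]
force: [-1.9, 0.7, 8.3]
width: 0.01
```

Contact felt (8 N up): release and rise, then head to the yellow probe.

arm_command(motion=[[[0,0,0],[0,0,0],0.12],[[0,0,0],[0,0,0],0.25],[[0,0,0],[0,0,0],0.25],[[0,0,-10],[0,0,0],0.25],[[0,0,-20],[0,0,0],0.25],[[0,0,-25],[0,0,0],0.25],[[0,0,-15],[0,0,0],0.25],[[0,0,0],[0,0,0],0.25]])

```text
t: 10.12
eef_pos: [0.5569, -0.0995, 0.1032]
ee_rot: [-3.141, -0.006, -0.12]
force: [0.9, -0.2, -0.0]
width: 0.0219
```

```bash
python3 - <<'E'
from meas import *
c,im=snap('wrist','w6'); handles(c,im,.009)
to(.5221,.1785,.10,np.radians(13.5))
E
```

```text
blue L 0.101 grip [ 0.5545 -0.0987] yaw -6.91 W 0.009 front [ 0.6007 -0.1043] butt [ 0.5003 -0.0922]
red L 0.074 grip [0.5583 0.0823] yaw 15.10 W 0.012 front [0.5899 0.0909] butt [0.5188 0.0717]
shift in present axes [ -67.  -271.9    1.4] in goal axes [  31.9 -278.2    1.4] turn [-1.000e-02 -2.400e-01 -2.038e+01] t 10.17 w 0.022 F [-0.5 -0.6  0.1]
```

arm_command(motion=[[[0,0,0],[0,0,-6.8],0.25],[[0,0,0],[0,0,-6.8],0.25],[[0,0,0],[0,0,-6.8],0.25],[[4,-34.8,0],[0,0,0],0.25],[[4,-34.8,0],[0,0,0],0.25],[[4,-34.8,0],[0,0,0],0.25],[[4,-34.8,0],[0,0,0],0.25],[[4,-34.8,0],[0,0,0],0.25],[[4,-34.8,0],[0,0,0],0.25],[[4,-34.8,0],[0,0,0],0.25],[[4,-34.8,0],[0,0,0],0.25],[[0,0,0],[0,0,0],0.25],[[0,0,0],[0,0,0],0.25],[[0,0,0],[0,0,0],0.25],[[0,0,0],[0,0,0],0.25],[[0,0,0],[0,0,0],0.25]])

```text
t: 11.5
eef_pos: [0.5207, 0.1775, 0.0987]
ee_rot: [3.141, 0.001, 0.234]
force: [-0.7, -0.7, 0.4]
width: 0.0222
```

```bash
python3 - <<'E'
from meas import *
to(.5221,.1785,.0295,np.radians(13.5))
c,im=snap('wrist','w7'); handles(c,im,.009)
E
```

```text
shift in present axes [ 1.7 -0.7 69.2] in goal axes [ 1.6 -0.7 69.2] turn [ 0.01  0.04 -0.08] t 11.5 w 0.0222 F [-0.7 -0.7  0.4]
green L 0.076 grip [0.5138 0.2763] yaw 13.38 W 0.009 front [0.5467 0.2841] butt [0.4732 0.2666]
yellow L 0.105 grip [0.522  0.1785] yaw 13.46 W 0.009 front [0.5692 0.1897] butt [0.467  0.1653]
red L 0.074 grip [0.5573 0.0858] yaw 15.18 W 0.010 front [0.5891 0.0944] butt [0.5179 0.075 ]
```

arm_command(motion=[[[1.5,-0.7,18],[0,0,0],0.25],[[0,0,20],[0,0,0],0.25],[[0,0,18],[0,0,0],0.25],[[0,0,10],[0,0,0],0.25],[[0,0,3],[0,0,0],0.25],[[0,0,0],[0,0,0],0.25],[[0,0,0],[0,0,0],0.25],[[0,0,0],[0,0,0],0],[[0,0,0],[0,0,0],0],[[0,0,0],[0,0,0],0],[[0,0,0],[0,0,0],0]])

```text
t: 12.47
eef_pos: [0.5225, 0.18, 0.0308]
ee_rot: [-3.141, -0.001, 0.236]
force: [-0.6, 0.0, 5.2]
width: 0.0099
```

arm_command(motion=[[[0,0,-8],[0,0,0],0],[[0,0,-18],[0,0,0],0],[[0,0,-25],[0,0,0],0],[[0,0,-18],[0,0,0],0],[[0,0,0],[0,0,0],0]])

```text
t: 12.88
eef_pos: [0.524, 0.1809, 0.1034]
ee_rot: [-3.14, -0.006, 0.237]
force: [1.1, 0.7, -0.1]
width: 0.0092
```

```bash
python3 - <<'E'
from h import *
to(*tray(-.022,.047),.1,A)
E
```

```text
shift in present axes [-54.1 328.2   2.4] in goal axes [ 64.1 326.4   3.4] turn [-0.18 -0.32 20.48] t 12.88 w 0.0092 F [ 1.1  0.7 -0.1]
```

arm_command(motion=[[[0,0,0],[0,0,6.8],0],[[0,0,0],[0,0,6.8],0],[[0,0,0],[0,0,6.8],0],[[7.2,36.3,0],[0,0,0],0],[[7.2,36.3,0],[0,0,0],0],[[7.2,36.3,0],[0,0,0],0],[[7.2,36.3,0],[0,0,0],0],[[7.2,36.3,0],[0,0,0],0],[[7.2,36.3,0],[0,0,0],0],[[7.2,36.3,0],[0,0,0],0],[[7.2,36.3,0],[0,0,0],0],[[7.2,36.3,0],[0,0,0],0],[[0,0,0],[0,0,0],0],[[0,0,0],[0,0,0],0],[[0,0,0],[0,0,0],0],[[0,0,0],[0,0,0],0],[[0,0,0],[0,0,0],0]])

```text
t: 14.3
eef_pos: [0.5472, -0.1514, 0.0991]
ee_rot: [-3.142, -0.0, -0.119]
force: [0.1, 0.4, -0.0]
width: 0.0094
```

```bash
python3 - <<'E'
from meas import *
to(*tray(-.022,.047),.0308,A)
c,im=snap('wrist','w8'); handles(c,im,.078)
E
```

```text
shift in present axes [ 1.  -0.7 68.3] in goal axes [ 1.  -0.7 68.3] turn [-0.01 -0.    0.11] t 14.3 w 0.0094 F [ 0.1  0.4 -0. ]
blue L 0.051 grip [ 0.5874 -0.1194] yaw -6.93 W 0.006 front [ 0.6087 -0.122 ] butt [ 0.5582 -0.1158]
yellow L 0.062 grip [ 0.5681 -0.1531] yaw -6.85 W 0.010 front [ 0.5947 -0.1563] butt [ 0.5336 -0.149 ]
```

arm_command(motion=[[[1,-0.7,18],[0,0,0],0],[[0,0,20],[0,0,0],0],[[0,0,16],[0,0,0],0],[[0,0,8],[0,0,0],0],[[0,0,3],[0,0,0],0],[[0,0,1],[0,0,0],0],[[0,0,1],[0,0,0],0],[[0,0,1],[0,0,0],0],[[0,0,0],[0,0,0],0],[[0,0,0],[0,0,0],0],[[0,0,0],[0,0,0],0]])

```text
t: 15.27
eef_pos: [0.5485, -0.1519, 0.0315]
ee_rot: [-3.141, -0.001, -0.12]
force: [-0.2, -0.7, 0.3]
width: 0.0094
```

arm_command(motion=[[[0,0,0.9],[0,0,0],0],[[0,0,0],[0,0,0],0],[[0,0,0],[0,0,0],0]])

```text
t: 15.52
eef_pos: [0.5486, -0.1519, 0.0308]
ee_rot: [3.142, -0.001, -0.12]
force: [-1.8, 0.3, 5.6]
width: 0.0097
```

arm_command(motion=[[[0,0,0],[0,0,0],0.12],[[0,0,0],[0,0,0],0.25],[[0,0,0],[0,0,0],0.25],[[0,0,-10],[0,0,0],0.25],[[0,0,-20],[0,0,0],0.25],[[0,0,-25],[0,0,0],0.25],[[0,0,-15],[0,0,0],0.25],[[0,0,0],[0,0,0],0.25]])

```text
t: 16.18
eef_pos: [0.5505, -0.152, 0.1043]
ee_rot: [-3.141, -0.006, -0.12]
force: [-0.1, 1.1, 0.1]
width: 0.0221
```

```bash
python3 - <<'E'
from meas import *
c,im=snap('wrist','w9'); handles(c,im,.009)
to(.5007,.2734,.10,np.radians(13.4))
E
```

```text
blue L 0.072 grip [ 0.5692 -0.1012] yaw -6.90 W 0.009 front [ 0.6011 -0.105 ] butt [ 0.5294 -0.0963]
yellow L 0.102 grip [ 0.548 -0.151] yaw -6.85 W 0.009 front [ 0.5949 -0.1567] butt [ 0.4932 -0.1445]
shift in present axes [ -99.5 -416.4    2.3] in goal axes [  51.  -425.1    2.5] turn [ 1.000e-02 -2.400e-01 -2.029e+01] t 16.23 w 0.0222 F [-1.  -0.1 -0. ]
```

arm_command(motion=[[[0,0,0],[0,0,-6.77],0.25],[[0,0,0],[0,0,-6.77],0.25],[[0,0,0],[0,0,-6.77],0.25],[[4.3,-35.4,0],[0,0,0],0.25],[[4.3,-35.4,0],[0,0,0],0.25],[[4.3,-35.4,0],[0,0,0],0.25],[[4.3,-35.4,0],[0,0,0],0.25],[[4.3,-35.4,0],[0,0,0],0.25],[[4.3,-35.4,0],[0,0,0],0.25],[[4.3,-35.4,0],[0,0,0],0.25],[[4.3,-35.4,0],[0,0,0],0.25],[[4.3,-35.4,0],[0,0,0],0.25],[[4.3,-35.4,0],[0,0,0],0.25],[[4.3,-35.4,0],[0,0,0],0.25],[[4.3,-35.4,0],[0,0,0],0.25],[[0,0,0],[0,0,0],0.25],[[0,0,0],[0,0,0],0.25],[[0,0,0],[0,0,0],0.25],[[0,0,0],[0,0,0],0.25],[[0,0,0],[0,0,0],0.25]])

```text
t: 17.9
eef_pos: [0.4999, 0.2721, 0.0999]
ee_rot: [3.141, 0.001, 0.233]
force: [-0.6, -0.8, -0.2]
width: 0.0218
```

```bash
python3 - <<'E'
from meas import *
to(.5007,.2734,.0295,np.radians(13.4))
c,im=snap('wrist','w10'); handles(c,im,.009)
E
```

```text
shift in present axes [ 1.1 -1.1 70.4] in goal axes [ 1.1 -1.1 70.4] turn [ 0.02  0.03 -0.07] t 17.9 w 0.0218 F [-0.6 -0.8 -0.2]
green L 0.104 grip [0.4998 0.274 ] yaw 13.46 W 0.008 front [0.5466 0.2852] butt [0.4452 0.2609]
red L 0.102 grip [0.5434 0.0834] yaw 14.05 W 0.013 front [0.5888 0.0948] butt [0.4903 0.0702]
```

arm_command(motion=[[[0.8,-1.4,18],[0,0,0],0.25],[[0,0,20],[0,0,0],0.25],[[0,0,18],[0,0,0],0.25],[[0,0,10],[0,0,0],0.25],[[0,0,4],[0,0,0],0.25],[[0,0,0],[0,0,0],0.25],[[0,0,0],[0,0,0],0.25],[[0,0,0],[0,0,0],0],[[0,0,0],[0,0,0],0],[[0,0,0],[0,0,0],0],[[0,0,0],[0,0,0],0]])

```text
t: 18.87
eef_pos: [0.5008, 0.2752, 0.031]
ee_rot: [-3.141, -0.001, 0.234]
force: [-0.7, -0.1, 5.7]
width: 0.0096
```

arm_command(motion=[[[0,0,-8],[0,0,0],0],[[0,0,-18],[0,0,0],0],[[0,0,-25],[0,0,0],0],[[0,0,-18],[0,0,0],0],[[0,0,0],[0,0,0],0]])

```text
t: 19.28
eef_pos: [0.5021, 0.2764, 0.1036]
ee_rot: [-3.139, -0.006, 0.235]
force: [0.0, -0.7, -0.2]
width: 0.0094
```

```bash
python3 - <<'E'
from h import *
to(*tray(-.022,-.006),.1,A)
E
```

```text
shift in present axes [-73.  475.9   1.8] in goal axes [ 97.3 471.5   3.6] turn [-0.23 -0.3  20.39] t 19.28 w 0.0094 F [ 0.  -0.7 -0.2]
```

arm_command(motion=[[[0,0,0],[0,0,6.8],0],[[0,0,0],[0,0,6.8],0],[[0,0,0],[0,0,6.8],0],[[8.2,39.2,0],[0,0,0],0],[[8.2,39.2,0],[0,0,0],0],[[8.2,39.2,0],[0,0,0],0],[[8.2,39.2,0],[0,0,0],0],[[8.2,39.2,0],[0,0,0],0],[[8.2,39.2,0],[0,0,0],0],[[8.2,39.2,0],[0,0,0],0],[[8.2,39.2,0],[0,0,0],0],[[8.2,39.2,0],[0,0,0],0],[[8.2,39.2,0],[0,0,0],0],[[8.2,39.2,0],[0,0,0],0],[[8.2,39.2,0],[0,0,0],0],[[0,0,0],[0,0,0],0],[[0,0,0],[0,0,0],0],[[0,0,0],[0,0,0],0],[[0,0,0],[0,0,0],0],[[0,0,0],[0,0,0],0]])

```text
t: 20.95
eef_pos: [0.5409, -0.2028, 0.0992]
ee_rot: [-3.141, -0.0, -0.12]
force: [0.4, -0.3, -0.9]
width: 0.0095
```

```bash
python3 - <<'E'
from meas import *
to(*tray(-.022,-.006),.0308,A)
c,im=snap('wrist','w11'); handles(c,im,.078)
E
```

```text
shift in present axes [ 1.1  0.5 68.4] in goal axes [ 1.1  0.5 68.4] turn [-0.01 -0.    0.04] t 20.95 w 0.0095 F [ 0.4 -0.3 -0.9]
green L 0.061 grip [ 0.5615 -0.2046] yaw -6.95 W 0.009 front [ 0.5878 -0.2078] butt [ 0.5272 -0.2004]
blue L 0.057 grip [ 0.5827 -0.1352] yaw -7.44 W 0.007 front [ 0.6072 -0.1384] butt [ 0.5503 -0.131 ]
yellow L 0.052 grip [ 0.581  -0.1714] yaw -6.96 W 0.006 front [ 0.6028 -0.1741] butt [ 0.5512 -0.1678]
```

arm_command(motion=[[[1,0.3,18],[0,0,0],0],[[0,0,20],[0,0,0],0],[[0,0,16],[0,0,0],0],[[0,0,8],[0,0,0],0],[[0,0,3],[0,0,0],0],[[0,0,1],[0,0,0],0],[[0,0,1],[0,0,0],0],[[0,0,1],[0,0,0],0],[[0,0,0.7],[0,0,0],0],[[0,0,0],[0,0,0],0],[[0,0,0],[0,0,0],0],[[0,0,0],[0,0,0],0]])

```text
t: 22.0
eef_pos: [0.5423, -0.2045, 0.031]
ee_rot: [-3.142, -0.001, -0.122]
force: [-0.4, 0.4, 3.0]
width: 0.0096
```

arm_command(motion=[[[0,0,0],[0,0,0],0.12],[[0,0,0],[0,0,0],0.25],[[0,0,0],[0,0,0],0.25],[[0,0,-10],[0,0,0],0.25],[[0,0,-20],[0,0,0],0.25],[[0,0,-25],[0,0,0],0.25],[[0,0,-15],[0,0,0],0.25],[[0,0,0],[0,0,0],0.25]])

```text
t: 22.67
eef_pos: [0.5439, -0.2049, 0.1047]
ee_rot: [3.141, -0.006, -0.121]
force: [0.8, -0.3, 0.5]
width: 0.0218
```

```bash
python3 - <<'E'
from meas import *
c,im=snap('wrist','w12'); handles(c,im,.009)
to(.5426,.0816,.10,np.radians(15.1))
E
```

```text
green L 0.103 grip [ 0.5413 -0.2036] yaw -6.88 W 0.008 front [ 0.5882 -0.2092] butt [ 0.4864 -0.1969]
blue L 0.072 grip [ 0.569  -0.1018] yaw -7.05 W 0.009 front [ 0.6009 -0.1057] butt [ 0.5291 -0.0968]
yellow L 0.074 grip [ 0.5626 -0.1535] yaw -6.98 W 0.009 front [ 0.5953 -0.1575] butt [ 0.5219 -0.1485]
shift in present axes [ -35.2 -284.     2.8] in goal axes [  74.2 -276.4    2.9] turn [  0.04  -0.23 -22.08] t 22.72 w 0.0221 F [0.2 0.  0. ]
```

arm_command(motion=[[[0,0,0],[0,0,-5.5],0.25],[[0,0,0],[0,0,-5.5],0.25],[[0,0,0],[0,0,-5.5],0.25],[[0,0,0],[0,0,-5.6],0.25],[[9.4,-34.6,0],[0,0,0],0.25],[[9.4,-34.6,0],[0,0,0],0.25],[[9.4,-34.6,0],[0,0,0],0.25],[[9.4,-34.6,0],[0,0,0],0.25],[[9.4,-34.6,0],[0,0,0],0.25],[[9.4,-34.6,0],[0,0,0],0.25],[[9.4,-34.6,0],[0,0,0],0.25],[[9.4,-34.6,0],[0,0,0],0.25],[[0,0,0],[0,0,0],0.25],[[0,0,0],[0,0,0],0.25],[[0,0,0],[0,0,0],0.25],[[0,0,0],[0,0,0],0.25],[[0,0,0],[0,0,0],0.25]])

```text
t: 24.13
eef_pos: [0.542, 0.0813, 0.1002]
ee_rot: [3.142, 0.001, 0.262]
force: [0.7, -0.1, 0.2]
width: 0.0219
```

```bash
python3 - <<'E'
from meas import *
to(.5426,.0816,.0295,np.radians(15.1))
c,im=snap('wrist','w13'); handles(c,im,.009)
E
```

```text
shift in present axes [ 0.7 -0.2 70.7] in goal axes [ 0.7 -0.2 70.7] turn [ 0.    0.03 -0.07] t 24.13 w 0.0219 F [ 0.7 -0.1  0.2]
blue L 0.072 grip [ 0.5695 -0.0983] yaw -7.05 W 0.012 front [ 0.6013 -0.1022] butt [ 0.5297 -0.0934]
red L 0.104 grip [0.5424 0.0807] yaw 14.95 W 0.009 front [0.5889 0.0931] butt [0.4881 0.0662]
```

View pics/w13.png

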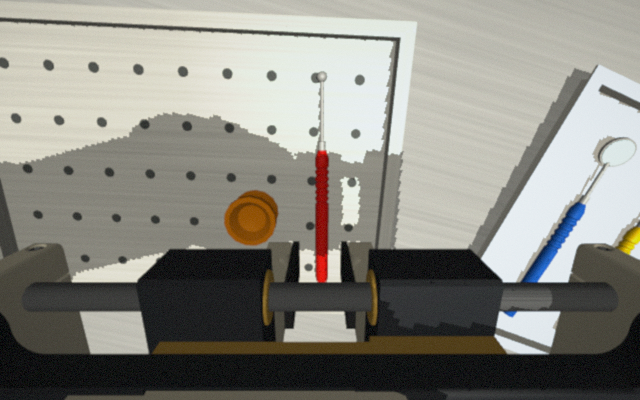

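arm_command(motion=[[[0.6,0.3,18],[0,0,0],0.25],[[0,0,20],[0,0,0],0.25],[[0,0,18],[0,0,0],0.25],[[0,0,10],[0,0,0],0.25],[[0,0,4.3],[0,0,0],0.25],[[0,0,0],[0,0,0],0.25],[[0,0,0],[0,0,0],0.25],[[0,0,0],[0,0,0],0],[[0,0,0],[0,0,0],0],[[0,0,0],[0,0,0],0],[[0,0,0],[0,0,0],0]])

```text
t: 25.1
eef_pos: [0.5434, 0.0825, 0.0309]
ee_rot: [-3.141, -0.002, 0.264]
force: [-0.9, 0.2, 5.1]
width: 0.0096
```

arm_command(motion=[[[0,0,-8],[0,0,0],0],[[0,0,-18],[0,0,0],0],[[0,0,-25],[0,0,0],0],[[0,0,-18],[0,0,0],0],[[0,0,0],[0,0,0],0]])

```text
t: 25.52
eef_pos: [0.545, 0.0832, 0.1035]
ee_rot: [-3.141, -0.006, 0.265]
force: [0.8, 0.4, -0.2]
width: 0.0096
```

```bash
python3 - <<'E'
from h import *
to(*tray(-.022,-.059),.1,A)
E
```

```text
shift in present axes [-97.9 324.9   2.6] in goal axes [ 31.5 337.9   3.5] turn [-0.11 -0.35 22.09] t 25.52 w 0.0096 F [ 0.8  0.4 -0.2]
```

arm_command(motion=[[[0,0,0],[0,0,5.5],0],[[0,0,0],[0,0,5.5],0],[[0,0,0],[0,0,5.5],0],[[0,0,0],[0,0,5.6],0],[[3.6,37.5,0],[0,0,0],0],[[3.6,37.5,0],[0,0,0],0],[[3.6,37.5,0],[0,0,0],0],[[3.6,37.5,0],[0,0,0],0],[[3.6,37.5,0],[0,0,0],0],[[3.6,37.5,0],[0,0,0],0],[[3.6,37.5,0],[0,0,0],0],[[3.6,37.5,0],[0,0,0],0],[[3.6,37.5,0],[0,0,0],0],[[0,0,0],[0,0,0],0],[[0,0,0],[0,0,0],0],[[0,0,0],[0,0,0],0],[[0,0,0],[0,0,0],0],[[0,0,0],[0,0,0],0]])

```text
t: 27.02
eef_pos: [0.5342, -0.2555, 0.0992]
ee_rot: [-3.141, -0.0, -0.12]
force: [-0.3, -0.2, -0.9]
width: 0.0096
```

```bash
python3 - <<'E'
from meas import *
to(*tray(-.022,-.059),.0308,A)
c,im=snap('wrist','w14'); handles(c,im,.078)
E
```

```text
shift in present axes [ 1.4  0.3 68.4] in goal axes [ 1.4  0.3 68.4] turn [-0.01 -0.01  0.03] t 27.02 w 0.0096 F [-0.3 -0.2 -0.9]
green L 0.051 grip [ 0.5746 -0.2241] yaw -7.01 W 0.006 front [ 0.5961 -0.2267] butt [ 0.545  -0.2204]
blue L 0.072 grip [ 0.5731 -0.1509] yaw -7.10 W 0.007 front [ 0.6048 -0.1548] butt [ 0.5334 -0.1459]
yellow L 0.058 grip [ 0.576  -0.1876] yaw -7.40 W 0.007 front [ 0.601  -0.1909] butt [ 0.543  -0.1833]
red L 0.061 grip [ 0.5547 -0.2573] yaw -7.06 W 0.009 front [ 0.5811 -0.2605] butt [ 0.5204 -0.253 ]
```

arm_command(motion=[[[1.2,0.2,18],[0,0,0],0],[[0,0,20],[0,0,0],0],[[0,0,16],[0,0,0],0],[[0,0,8],[0,0,0],0],[[0,0,3],[0,0,0],0],[[0,0,1],[0,0,0],0],[[0,0,1],[0,0,0],0],[[0,0,1],[0,0,0],0],[[0,0,0.8],[0,0,0],0],[[0,0,0],[0,0,0],0],[[0,0,0],[0,0,0],0],[[0,0,0],[0,0,0],0]])

```text
t: 28.07
eef_pos: [0.5356, -0.2571, 0.0309]
ee_rot: [3.141, -0.001, -0.122]
force: [-0.5, 1.2, 4.2]
width: 0.0094
```

arm_command(motion=[[[0,0,0],[0,0,0],0.12],[[0,0,0],[0,0,0],0.25],[[0,0,0],[0,0,0],0.25],[[0,0,-10],[0,0,0],0.25],[[0,0,-20],[0,0,0],0.25],[[0,0,-25],[0,0,0],0.25],[[0,0,-15],[0,0,0],0.25],[[0,0,0],[0,0,0],0.25]])

```text
t: 28.73
eef_pos: [0.5372, -0.2577, 0.1046]
ee_rot: [3.141, -0.006, -0.121]
force: [0.1, -0.5, 0.2]
width: 0.0222
```

```bash
python3 - <<'E'
from meas import *
c,im=snap('wrist','w15'); handles(c,im,.009)
c13=np.load('w13.npy',allow_pickle=True).item()
for u in [(251,218),(251,220)]: print(ray(c13,u,.029).round(4))
print(arm.get_state()["q"].round(2))
to(.5325,.13,.10,A+np.pi/2);to(.5325,.13,.10,A-np.pi/2)
E
```

```text
green L 0.073 grip [ 0.5564 -0.2061] yaw -7.05 W 0.008 front [ 0.5887 -0.2101] butt [ 0.5161 -0.2011]
blue L 0.103 grip [ 0.5541 -0.1006] yaw -7.07 W 0.010 front [ 0.6013 -0.1064] butt [ 0.4989 -0.0937]
yellow L 0.074 grip [ 0.5623 -0.1541] yaw -7.04 W 0.010 front [ 0.595  -0.1582] butt [ 0.5217 -0.1491]
red L 0.103 grip [ 0.535  -0.2563] yaw -6.91 W 0.008 front [ 0.5823 -0.262 ] butt [ 0.4798 -0.2496]
[0.5351 0.1286 0.029 ]
[0.5337 0.1283 0.029 ]
[-0.12  0.36 -0.35  0.   -0.85  1.57]
shift in present axes [ -50.9 -384.     2.5] in goal axes [384.1 -50.5   2.9] turn [  0.2   -0.17 -90.06] t 28.78 w 0.0219 F [ 0.2  0.2 -0.2]
shift in present axes [ -50.9 -384.     2.5] in goal axes [-384.1   50.5    2.9] turn [-0.17 -0.2  89.94] t 28.78 w 0.0219 F [ 0.2  0.2 -0.2]
```

arm_command(motion=[[[0,0,0],[0,0,6.92],0.6],[[0,0,0],[0,0,6.92],0.6],[[0,0,0],[0,0,6.92],0.6],[[0,0,0],[0,0,6.92],0.6],[[0,0,0],[0,0,6.92],0.6],[[0,0,0],[0,0,6.92],0.6],[[0,0,0],[0,0,6.92],0.6],[[0,0,0],[0,0,6.92],0.6],[[0,0,0],[0,0,6.92],0.6],[[0,0,0],[0,0,6.92],0.6],[[0,0,0],[0,0,6.92],0.6],[[0,0,0],[0,0,6.92],0.6],[[0,0,0],[0,0,6.92],0.6]])

```text
t: 29.87
eef_pos: [0.5345, -0.2569, 0.0996]
ee_rot: [3.14, 0.0, -1.698]
force: [0.4, -0.6, 0.8]
width: 0.0528
```

arm_command(motion=[[[-38.4,5,0],[0,0,0],0.6],[[-38.4,5,0],[0,0,0],0.6],[[-38.4,5,0],[0,0,0],0.6],[[-38.4,5,0],[0,0,0],0.6],[[-38.4,5,0],[0,0,0],0.6],[[-38.4,5,0],[0,0,0],0.6],[[-38.4,5,0],[0,0,0],0.6],[[-38.4,5,0],[0,0,0],0.6],[[-38.4,5,0],[0,0,0],0.6],[[-38.4,5,0],[0,0,0],0.6],[[0,0,0],[0,0,0],0.6],[[0,0,0],[0,0,0],0.6],[[0,0,0],[0,0,0],0.6],[[0,0,0],[0,0,0],0.6],[[0,0,0],[0,0,0],0.6]])

```text
t: 31.12
eef_pos: [0.5317, 0.1289, 0.1001]
ee_rot: [3.141, -0.0, -1.694]
force: [0.4, -0.5, -0.7]
width: 0.0527
```

```bash
python3 - <<'E'
from meas import *
to(.533,.1295,.03,A-np.pi/2)
c,im=snap('wrist','w16')
E
```

```text
shift in present axes [-0.8 -1.2 70.1] in goal axes [-0.7 -1.2 70.1] turn [ 0.03 -0.02 -0.12] t 31.12 w 0.0527 F [ 0.4 -0.5 -0.7]
```

View pics/w16.png

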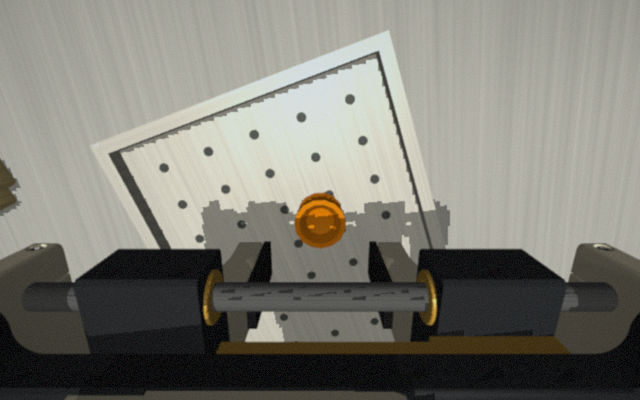

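```bash
python3 - <<'E'
from meas import *
c=np.load('w16.npy',allow_pickle=True).item()
p=ray(c,(320,223),.029); print(p.round(4)); to(p[0],p[1],.03,A-np.pi/2)
E
```

```text
[0.5312 0.1276 0.029 ]
shift in present axes [ 1.4  0.5 70.1] in goal axes [ 1.4  0.5 70.1] turn [ 0.02 -0.02 -0.12] t 31.17 w 0.0528 F [-0.2 -0.8 -0.4]
```

arm_command(motion=[[[0.3,-0.2,18],[0,0,0],0.6],[[0,0,20],[0,0,0],0.6],[[0,0,18],[0,0,0],0.6],[[0,0,9],[0,0,0],0.6],[[0,0,4],[0,0,0],0.6],[[0,0,0],[0,0,0],0.6],[[0,0,0],[0,0,0],0.6],[[0,0,0],[0,0,0],0],[[0,0,0],[0,0,0],0],[[0,0,0],[0,0,0],0],[[0,0,0],[0,0,0],0],[[0,0,0],[0,0,0],0]], newtons=12)

```text
t: 32.17
eef_pos: [0.5324, 0.1301, 0.0319]
ee_rot: [-3.141, 0.001, -1.692]
force: [-1.0, 0.5, 5.2]
width: 0.0355
```

arm_command(motion=[[[0,0,-8],[0,0,0],0],[[0,0,-18],[0,0,0],0],[[0,0,-25],[0,0,0],0],[[0,0,-18],[0,0,0],0],[[0,0,0],[0,0,0],0]])

```text
t: 32.58
eef_pos: [0.5341, 0.1309, 0.1045]
ee_rot: [-3.136, 0.003, -1.691]
force: [1.1, 0.9, -0.5]
width: 0.0355
```

```bash
python3 - <<'E'
from h import *
to(*tray(.04,-.113),.1,A-np.pi/2)
snap('wrist','w17')
E
```

```text
shift in present axes [ 438.  -109.8    3.6] in goal axes [ 437.9 -110.1    4.5] turn [-0.29  0.19  0.02] t 32.58 w 0.0355 F [ 1.1  0.9 -0.5]
```

View pics/w17.png

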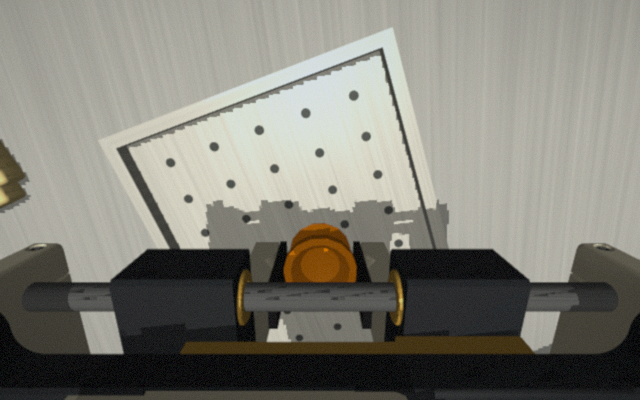

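arm_command(motion=[[[36.5,-9.1,0],[0,0,0],0],[[36.5,-9.1,0],[0,0,0],0],[[36.5,-9.1,0],[0,0,0],0],[[36.5,-9.1,0],[0,0,0],0],[[36.5,-9.1,0],[0,0,0],0],[[36.5,-9.1,0],[0,0,0],0],[[36.5,-9.1,0],[0,0,0],0],[[36.5,-9.1,0],[0,0,0],0],[[36.5,-9.1,0],[0,0,0],0],[[36.5,-9.1,0],[0,0,0],0],[[36.5,-9.1,0],[0,0,0],0],[[36.5,-9.1,0],[0,0,0],0],[[0,0,0],[0,0,0],0],[[0,0,0],[0,0,0],0],[[0,0,0],[0,0,0],0],[[0,0,0],[0,0,0],0],[[0,0,0],[0,0,0],0]])

```text
t: 34.05
eef_pos: [0.5875, -0.317, 0.1002]
ee_rot: [3.141, 0.0, -1.691]
force: [1.0, -0.3, -0.0]
width: 0.0354
```

```bash
python3 - <<'E'
from h import *
to(*tray(.04,-.113),.0319,A-np.pi/2)
E
```

```text
shift in present axes [-0.2 -3.1 68.3] in goal axes [-0.2 -3.1 68.3] turn [0.02 0.01 0.05] t 34.05 w 0.0354 F [ 1.  -0.3 -0. ]
```

arm_command(motion=[[[0,-1,18],[0,0,0],0],[[0,-1,20],[0,0,0],0],[[0,0,16],[0,0,0],0],[[0,0,8],[0,0,0],0],[[0,0,3],[0,0,0],0],[[0,0,1],[0,0,0],0],[[0,0,1],[0,0,0],0],[[0,0,0.7],[0,0,0],0],[[0,0,0],[0,0,0],0],[[0,0,0],[0,0,0],0],[[0,0,0],[0,0,0],0]])

```text
t: 34.97
eef_pos: [0.5897, -0.3185, 0.0331]
ee_rot: [-3.141, -0.0, -1.692]
force: [0.4, 0.1, -0.7]
width: 0.035
```

arm_command(motion=[[[0,0,0.6],[0,0,0],0],[[0,0,0.6],[0,0,0],0],[[0,0,0],[0,0,0],0],[[0,0,0],[0,0,0],0]])

```text
t: 35.3
eef_pos: [0.5897, -0.3185, 0.032]
ee_rot: [-3.141, -0.0, -1.692]
force: [-0.9, 0.3, 4.9]
width: 0.0353
```

arm_command(motion=[[[0,0,0],[0,0,0],0.46],[[0,0,0],[0,0,0],0.54],[[0,0,0],[0,0,0],0.54],[[0,0,-10],[0,0,0],0.54],[[0,0,-25],[0,0,0],0.54],[[0,0,-35],[0,0,0],0.54],[[0,0,-40],[0,0,0],0.54],[[0,0,-40],[0,0,0],0.54],[[0,0,-40],[0,0,0],0.54],[[0,0,-30],[0,0,0],0.54]])

```text
t: 36.13
eef_pos: [0.5899, -0.3187, 0.2563]
ee_rot: [-3.138, -0.001, -1.692]
force: [0.7, 0.1, 0.4]
width: 0.0471
```

arm_command(motion=[[[0,0,0],[0,0,-6.92],0.5],[[0,0,0],[0,0,-6.92],0.5],[[0,0,0],[0,0,-6.92],0.5],[[0,0,0],[0,0,-6.92],0.5],[[0,0,0],[0,0,-6.92],0.5],[[0,0,0],[0,0,-6.92],0.5],[[0,0,0],[0,0,-6.92],0.5],[[0,0,0],[0,0,-6.92],0.5],[[0,0,0],[0,0,-6.92],0.5],[[0,0,0],[0,0,-6.92],0.5],[[0,0,0],[0,0,-6.92],0.5],[[0,0,0],[0,0,-6.92],0.5],[[0,0,0],[0,0,-6.92],0.5]])

```text
t: 37.22
eef_pos: [0.5893, -0.3183, 0.252]
ee_rot: [3.142, -0.0, -0.116]
force: [-0.9, -0.0, 1.1]
width: 0.0437
```

arm_command(motion=[[[-20,-28,0],[0,0,0],0.5],[[-20,-28,0],[0,0,0],0.5],[[-20,-28,0],[0,0,0],0.5],[[-20,-28,0],[0,0,0],0.5],[[0,0,0],[0,0,0],0.5],[[0,0,0],[0,0,0],0.5],[[0,0,0],[0,0,0],0.5],[[0,0,0],[0,0,0],0.5],[[0,0,0],[0,0,0],0.5]])

```text
t: 37.97
eef_pos: [0.524, -0.1981, 0.2512]
ee_rot: [3.142, 0.0, -0.123]
force: [-0.5, -0.5, -0.3]
width: 0.044
```

```bash
python3 - <<'E'
from meas import *
c,im=snap('wrist','w18'); o=handles(c,im)
Ri=np.array([[np.cos(A),np.sin(A)],[-np.sin(A),np.cos(A)]])
for k,v in o.items(): print(k,"tray mm",(Ri@(v[1]-C)*1e3).round(1))
cv2.imwrite('pics/w18b.png',cv2.resize(im[20:320,120:520],(800,600),interpolation=3)); print(arm.get_state()['t'])
E
```

```text
green L 0.101 grip [ 0.5413 -0.2034] yaw -7.13 W 0.007 front [ 0.5876 -0.2092] butt [ 0.487  -0.1967]
blue L 0.103 grip [ 0.5535 -0.0993] yaw -6.89 W 0.008 front [ 0.6005 -0.105 ] butt [ 0.4986 -0.0927]
yellow L 0.101 grip [ 0.5477 -0.1514] yaw -6.90 W 0.008 front [ 0.5941 -0.157 ] butt [ 0.4934 -0.1448]
red L 0.101 grip [ 0.5348 -0.2558] yaw -6.98 W 0.008 front [ 0.5811 -0.2615] butt [ 0.4805 -0.2492]
green tray mm [-22.6  -6.1]
blue tray mm [-23.   98.7]
yellow tray mm [-22.5  46.3]
red tray mm [-22.8 -58.9]
38.0167
```

View pics/w18b.png

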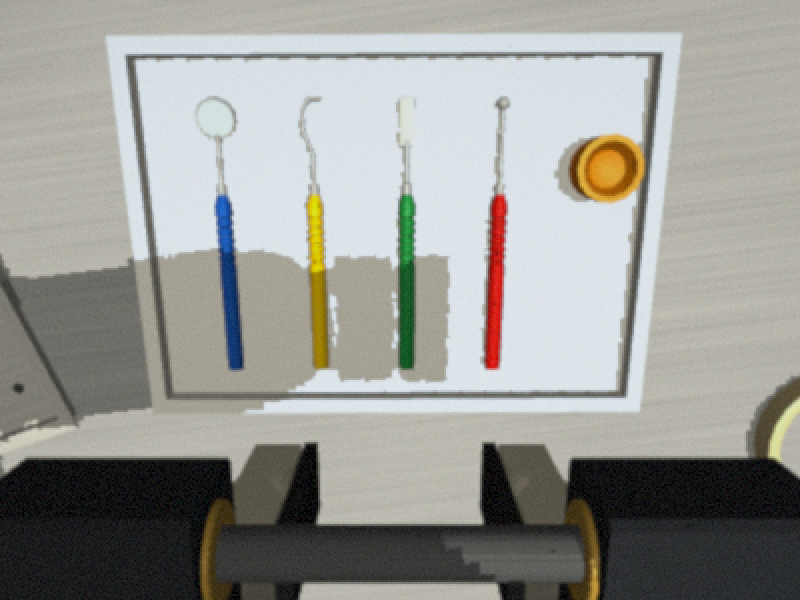

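```bash
python3 -c "
from station import arm
print(arm.job_done())"
```

```text
the job is handed in; nothing more can be done
None
```

All four instruments and the dappen dish are now in the white set-up tray, and the job is handed in (38 s of the 112 s used). From the left they lie mirror, probe, spatula, ball burnisher, with working ends to the back. The dish stands upright in the back half, to the right of the burnisher.

**Placing:** Each item was set down until the arm felt light contact (3–8 N), then released.

**Final wrist-camera check:**
- **Order and spacing:** the instruments sit at +99, +46, −6 and −59 mm across the tray. That leaves about 42 mm free between handles.
- **Straightness:** each is within about 0.3° of the tray's front-to-back axis.
- **Dish:** it looked upright and clear of the right wall. I judged that from the picture and the arm's position at release (centre about 114 mm right of the tray's middle), not from a separate measurement.

**Disagreement in the checks:** the tray's outer edge measured about 10 mm larger than the stated 200 × 290 mm, which could be a rim or the lens. The error was even on all sides, so it did not shift the tray's centre, and both fixed cameras agreed on the position.

**Bystanders:** I never approached the cast, bowl or tape. I did not take a final picture of all three.

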